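# Snap the retaining clip onto a hand-truck wheel axle

## Task

Secure the hand-truck wheel on its axle: pick up the loose steel retaining clip by its tab, lay it flat on the hub face and push it sideways, open side first, into the groove round the axle until it snaps fully home. Feel your way and do not force it: pressing or pushing hard bends the clip. Let go of it and leave the other things on the bench alone.

Things in the scene. Friction and masses are not known exactly. Their poses are not given: they have to be found in the camera images.
- stand: The wheel job, fixed: a plywood block 130 mm square under a black-tyred wheel (180 mm diameter) that lies flat, its axle upright through the middle. Origin: on the axle's centre line at bench height. Wheel and axle do not turn or give when pushed. The clip bends if its contact forces on them, pinch of the jaws included, add up to over 30 N.
- hub_nominal (a point): Point on the axle line 75 mm above the bench. The flat aluminium hub face (90 mm diameter) is at this height give or take 12 mm, the packing under wheel and axle being unknown: find it by touch. Right on the face is the groove, 18 mm diameter, 7 mm high, all round; above it the axle end, 28 mm diameter, 22 mm tall. Tyre top: 14 mm below the face.
- clip_ring (a point): Centre of the round opening of the clip, a flat steel fork 4 mm thick, 32 mm wide, lying flat; 2 mm above its underside. x axis: out of the open side, the way to push; z up. Home: this point on the axle line, the clip's back against the groove. Push from any side. Its sprung jaws cannot spread over the 28 mm axle end.
- clip_lips (a point): Point midway between the rounded lips of the jaws, 7 mm ahead (+x) of clip_ring; lips 13.5 mm apart, jaws end 3 mm further on. Lips meet the groove with clip_ring about 14 mm short of the axle line; the hardest push (6 to 12 N) comes in the next few mm; from less than 7 mm short the jaws close behind the groove and draw the clip on; then the push rises again at home.
- clip_tab (a point): Centre of the clip's upright black plastic pull tab, where to grip it: 24 mm long (clip's x), 12 mm thick (y), 36 mm tall, on a neck 12 mm wide. 22 mm above the clip's underside, 46 mm behind (-x) clip_ring; same axes. The clip weighs about 85 g.
- tape_roll: Bystander: roll of masking tape lying flat, 104 mm outside diameter, 24 mm high; origin under its centre.
- wrench: Bystander: steel wrench lying flat, 170 mm long.
- oil_can: Bystander: upright can, 56 mm diameter, 110 mm tall; origin under its centre.
Mind the look-alikes: they are no part of the job. Of the things like the part that bears clip_ring, leave any that is green; of the rest the larger one is meant.

How it is judged:
By the outcome, as a careful person would: the job done as asked, in the order asked, and still so for the second after the job is handed in, with the robot touching nothing.
It also fails if it takes over 50 s, if anything falls off the work surface, if the arm or the gripper's body presses on something with over 40 N, if the wrist force passes 120 N, or if a joint passes its speed limit or range.

## Robot

A 6-joint arm with a two-finger parallel gripper is mounted at the origin on the work surface. World frame = base frame: x ahead of the robot, y to its left, z up, the work surface at z = 0. Lengths are in m, angles in rad, forces in N, time in s.
With the tool pointing down it reaches from about 0.225 to 0.875 m from the base axis. Payload 3.4 kg.
Tool frame: the origin (TCP) lies midway between the tips of the shut fingers; the grasp point (between the pads) lies 19 mm behind it (pinch_z is the distance from the TCP to the grasp point, in m); z points along the fingers, y is the line along which they close (so a half turn about z gives the same grasp; the last joint's range is limited). The gripper opens to 85 mm and grips with 20 to 120 N. Pads are 22 mm wide; open, the fingers measure 114 mm over their backs; the gripper's body (76 mm by 85 mm) begins 54 mm behind the grasp point. The pads swing forward as they close: fully open they stand 13 mm farther back than shut.
Start: joints at [-1.285, 0.276, 1.505, -0, 1.361, -0.121], TCP at [0.228, -0.528, 0.231] pointing down, gripper open.
Joint ranges: [-2.89, 2.89], [-0.75, 2.08], [0.22, 2.7], [-1.18, 4.32], [0.11, 2.71], [-2.7, 2.7]. Speed limits (rad/s): [2.57, 2.57, 3.14, 3.14, 3.14, 3.14].

## Interface

Orientations are given as a unit quaternion [w, x, y, z].
In Python, from rig import get_state, get_image, sign_off, pinch_z gives the robot as it stands.
- The arm moves only by the tool send_rows, never from a script. Its argument "steps" is one flat list of numbers, 5 for each row, row after row: the gripper's target within -1 to 1 (fully open at 1, half-way at 0, shut at -1), then the shift along the tool's x, y, z in cm, then the turn about the tool's z in degrees. In form: [gripper, x, y, z, roll, gripper, x, y, z, roll, ...]. A call has 1 to 12 rows; each row shifts and turns the commanded pose from where the row before left it, along the tool's axes as they then stand; what a row does not reach is not made up. A row lasts 1/10 s, in which the tool goes at most 50 mm and 8.59 degrees, less where a joint would pass 70% of its speed; a pose out of reach is approached as far as the arm can. A call is refused whole if a number of a shift passes 5 or a number of a turn 8.59, either way. A call with a gripper value outside its range is refused whole. The fingers move at their own pace and stop on an object; "newtons" is the grip in N (left out, the last holds). Time passes only in rows, so rows that do not move let the fingers close. It gives the time, the measured TCP pose, the force, the opening and the grip force at its end, in the units of the state.
- get_state(): the state, without advancing time (a new reading comes with each control period).
- get_image(name): name is "scene" or "top" or "wrist"; returns a dict with "color" (400x640x3 uint8, red, green, blue), "mtx" (3x3 intrinsics, pixels), "k1" (the pictures are not rectified: a ray, as slopes to the right and down, at radius r is drawn at 1 + k1 r^2 times it, then the intrinsics apply), "T" (4x4, takes a point from camera to world coordinates); the wrist camera has in their place "mount" (4x4, takes a point from camera to tool coordinates, whose origin is the TCP and whose axes are the flange's). Camera axes: x right, y down, z forward; pixel columns grow to the right and rows downward; lengths in m; the calibration is good to about 2 mm. A picture is of the moment at which its call begins: read the wrist's pose just before it. There is no depth.
- sign_off(): hands the job in; it is judged then, once.
The state is a dict: "clock": time; "qpos": joint angles; "qd": joint speeds; "effort": joint torques, N m; "position": TCP position; "ee_rot": TCP orientation; "contact_force": force on the tool from outside, world axes, zero at the start; "moment": the same for the moment, N m; "width": finger opening in m; "gripper_force": force on a finger pad.
Only numpy, scipy, OpenCV 4.12 (cv2) and the standard library are available. Lean on these libraries where they do the work, as an engineer would, in place of code of your own. Each camera call takes 0.05 s, during which the arm holds its last target. There are 200 camera calls.

## Working session

There is one attempt and no reset: what is moved stays moved. The work goes in short steps, Python scripts to look and compute and a tool call to move; the robot and the scene stay as the last step left them, time stands still between calls to the robot, and variables do not carry over. Pictures are saved under pics/ and viewed, at most 10 in all, crops included, and the job is handed in when it is done.

Besides the shell and the picture viewer there is one more tool, called after "Emit:" as a command line: name --argument value ..., lists and objects as JSON in quotes. send_rows: Moves the arm, as the interface text tells. Its arguments: {"type":"object","properties":{"steps":{"type":"array"},"newtons":{"type":"number"}},"required":["steps"]}

```bash
ls; mkdir -p pics; cat > h.py <<'E'
import numpy as np, cv2
from rig import get_state,get_image,sign_off,pinch_z
from scipy.spatial.transform import Rotation as R
def pose(s):
    T=np.eye(4);w,x,y,z=s["ee_rot"];T[:3,:3]=R.from_quat([x,y,z,w]).as_matrix();T[:3,3]=s["position"];return T
def grab(n,f):
    s=get_state();d=get_image(n)
    T=d["T"] if "T" in d else pose(s)@d["mount"]
    cv2.imwrite(f"pics/{f}.png",d["color"][:,:,::-1]);np.savez(f"pics/{f}.npz",K=d["mtx"],k1=d["k1"],T=T)
def cast(f,uv,z):
    d=np.load(f"pics/{f}.npz");uv=np.array(uv,float).reshape(-1,1,2)
    p=cv2.undistortPoints(uv,d["K"],np.array([float(d["k1"]),0,0,0]))[:,0]
    # forward model is radial k1 -> same as cv2
    r=np.c_[p,np.ones(len(p))]@d["T"][:3,:3].T;o=d["T"][:3,3]
    return o+r*((z-o[2])/r[:,2])[:,None]
def proj(f,P):
    d=np.load(f"pics/{f}.npz");Ti=np.linalg.inv(d["T"])
    return cv2.projectPoints(np.array(P,float).reshape(-1,1,3),cv2.Rodrigues(Ti[:3,:3])[0],Ti[:3,3],d["K"],np.array([float(d["k1"]),0,0,0]))[0][:,0]
E
python3 - <<'E'
from h import *
np.set_printoptions(precision=4,suppress=True)
s=get_state();print(s);print(pinch_z, pose(s))
for n in("top","scene"):
    grab(n,n+"0")
print(np.load("pics/top0.npz")["T"],np.load("pics/top0.npz")["K"])
E
```

```text
pics
{'clock': 0.0, 'qpos': array([-1.285 ,  0.2766,  1.5062,  0.    ,  1.3607, -0.121 ]), 'qd': array([ 0.0009, -0.0028, -0.0005,  0.0003, -0.0002, -0.    ]), 'effort': array([  0.0013, -41.6768, -24.5801,  -0.    ,   0.011 ,  -0.    ]), 'position': array([ 0.2274, -0.5275,  0.2304]), 'ee_rot': array([-0.0009,  0.9794,  0.202 , -0.0001]), 'contact_force': array([ 0.3063, -1.7053,  0.0465]), 'moment': array([0.0105, 0.0747, 0.0644]), 'gripper_force': 0.0, 'width': 0.08572384681958739}
0.0187 [[ 0.9184  0.3956 -0.0005  0.2274]
 [ 0.3956 -0.9184  0.0018 -0.5275]
 [ 0.0003 -0.0018 -1.      0.2304]
 [ 0.      0.      0.      1.    ]]
[[-0.0058 -0.997   0.0775  0.5373]
 [-1.      0.0062  0.0053  0.0726]
 [-0.0058 -0.0775 -0.997   1.1142]
 [ 0.      0.      0.      1.    ]] [[439.3817   0.     309.3159]
 [  0.     439.3817 198.2539]
 [  0.       0.       1.    ]]
```

View pics/top0.png

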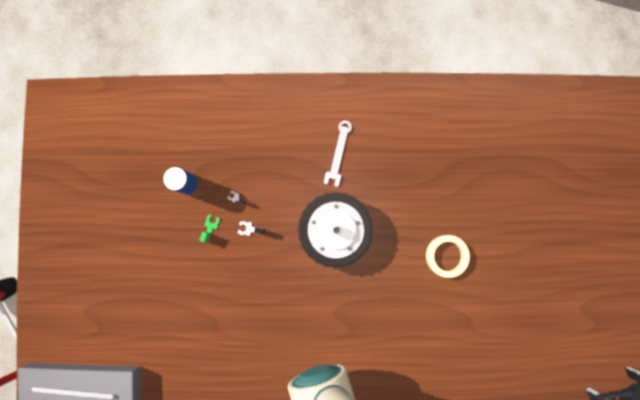

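View pics/scene0.png

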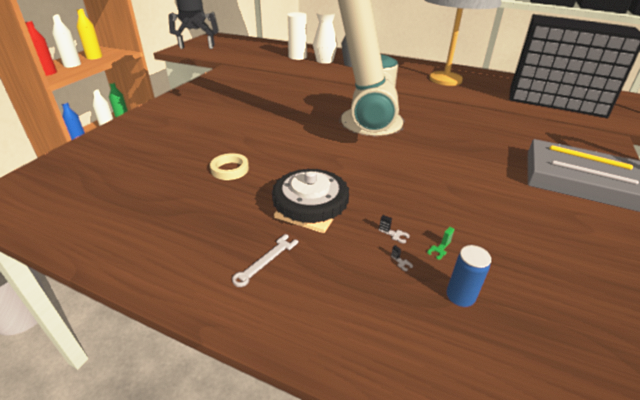

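Candidates for the clip in the top view are the steel clip at (246,229), a smaller steel one at (234,197), and a green one at (210,228). The larger steel one at (246,229) fits, with its opening to the left (+y) and its black tab to the right at about (262,233). The wheel is at (336,230). I'll check the choice in a crop.

```bash
python3 - <<'E'
from h import *
np.set_printoptions(precision=4,suppress=True)
im=cv2.imread("pics/top0.png")
a=im[180:260,190:290];b=cv2.imread("pics/scene0.png")[205:285,370:470]
cv2.imwrite("pics/crop1.png",cv2.resize(np.hstack([a,b]),None,fx=4,fy=4,interpolation=cv2.INTER_CUBIC))
print(cast("top0",[(246,229),(234,197),(210,228)],.004)); print(cast("top0",[(336,230)],.075))
print(cast("scene0",[(312,176)],.1)); print(cast("scene0",[(398,234)],.004))
print(get_image("wrist")["mount"])
E
```

```text
[[0.5467 0.239  0.004 ]
 [0.628  0.2701 0.004 ]
 [0.5496 0.3308 0.004 ]]
[[0.5426 0.0156 0.075 ]]
[[0.5432 0.0203 0.1   ]]
[[0.5444 0.2359 0.004 ]]
[[-0.0009 -0.9585 -0.2851  0.0722]
 [ 1.     -0.0007 -0.0005  0.0004]
 [ 0.0003 -0.2851  0.9585 -0.1438]
 [ 0.      0.      0.      1.    ]]
```

View pics/crop1.png

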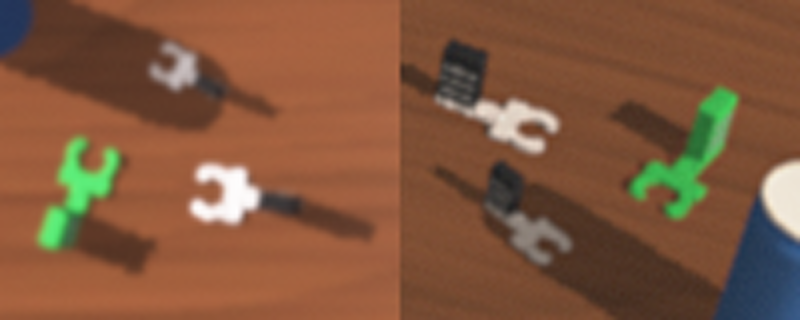

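Emit:
send_rows --steps '[1,0,0,0,-8.5,1,0,0,0,-8.5,1,0,0,0,-8.5,1,0,0,0,-8.5,1,0,0,0,-8.5,1,0,0,0,-8.5,1,0,0,0,-8.5,1,0,0,0,-8.5,1,0,0,0,-2]'

```text
clock: 1.05
position: [0.2275, -0.5279, 0.231]
ee_rot: [-0.0, 0.685, 0.728, 0.0]
contact_force: [0.1, 0.8, 0.2]
width: 0.085
gripper_force: 0.0
```

Emit:
send_rows --steps '[1,4,2,0,0,1,4,2,0,0,1,4,2,0,0,1,4,2,0,0,1,4,2,0,0,1,4,2,0,0,1,4,2,0,0,1,4,2,0,0,1,4,2,0,0,1,4,2,0,0,1,4,2,0,0,1,4,2,0,0]'

```text
clock: 2.25
position: [0.4396, -0.0332, 0.2313]
ee_rot: [0.0, 0.686, 0.727, -0.0]
contact_force: [0.6, 0.3, 0.1]
width: 0.0858
gripper_force: 0.0
```

Emit:
send_rows --steps '[1,4,2,0,0,1,4,2,0,0,1,4,2,0,0,1,4,2,0,0,1,4,2,2,0,1,4,1.5,4,0,1,0,0,4,0,1,0,0,0,0]'

```text
clock: 3.05
position: [0.534, 0.2052, 0.1314]
ee_rot: [-0.003, 0.686, 0.728, -0.006]
contact_force: [-0.6, -0.6, -0.3]
width: 0.0852
gripper_force: 0.0
```

```bash
python3 - <<'E'
from h import *
grab("wrist","w1")
s=get_state();print(s["position"],s["ee_rot"],s["qpos"])
E
```

```text
[0.53607896 0.20494225 0.13445977] [-0.00188997  0.68603569  0.72755784 -0.00332558] [ 2.44197284e-01  3.47686353e-01  1.65150576e+00 -4.50455341e-04
  1.15003977e+00  1.85652785e-01]
```

View pics/w1.png

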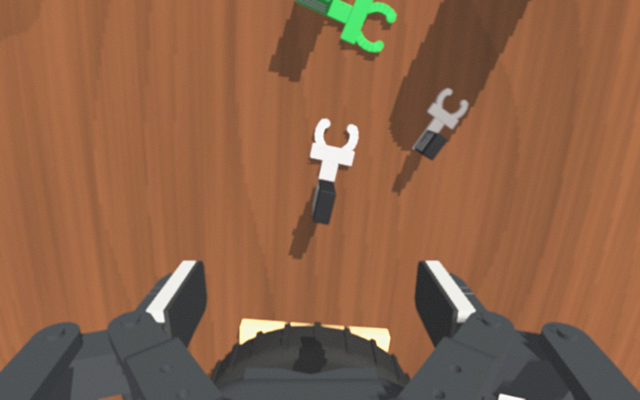

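```bash
python3 - <<'E'
from h import *
np.set_printoptions(precision=4,suppress=True)
im=cv2.imread("pics/w1.png");hsv=cv2.cvtColor(im,cv2.COLOR_BGR2HSV)
m=((hsv[...,1]<50)&(hsv[...,2]>170)).astype(np.uint8);m[:100]=0;m[200:]=0;m[:,:290]=0;m[:,380:]=0
c=max(cv2.findContours(m,0,1)[0],key=cv2.contourArea)[:,0]
P=cast("w1",c,.004)[:,:2]
r=cv2.minAreaRect((P*1000).astype(np.float32));print("rect mm",r)
ax=P-P.mean(0)
# symmetric axis: PCA approx, from the rect
for a in (r[2],r[2]+90):
    d=np.array([np.cos(np.radians(a)),np.sin(np.radians(a))]);
    if abs(d[1])>.7:
        d*=np.sign(d[1]);n=np.array([d[1],-d[0]])
        t=P@d;w=P@n;print("yaw",np.degrees(np.arctan2(d[1],d[0])),"len",np.ptp(t),"wid",np.ptp(w))
        mid=(w.max()+w.min())/2;ring=d*(t.max()-.010)+n*mid;tab=ring-.046*d
        print("ring",ring,"tab",tab)
dk=((hsv[...,2]<60)).astype(np.uint8);dk[:178]=0;dk[226:]=0;dk[:,:300]=0;dk[:,345:]=0
c=max(cv2.findContours(dk,0,1)[0],key=cv2.contourArea);print(cv2.minAreaRect(c),cv2.boundingRect(c))
print(proj("w1",[[*(tab+n*s*.006+d*q*.012),z] for z in(.004,.040) for s in(-1,1) for q in(-1,1)]))
E
```

```text
rect mm ((546.9617919921875, 235.7818603515625), (45.15740203857422, 32.818145751953125), 81.97074890136719)
yaw 81.97074890136719 len 0.04515742351549984 wid 0.03281811695957132
ring [0.5487 0.2482] tab [0.5423 0.2027]
((322.69232177734375, 201.5384521484375), (13.335896492004395, 40.39992141723633), 11.309932708740234) (313, 181, 20, 42)
[[330.6276 194.3127]
 [300.5549 188.3578]
 [345.564  197.2733]
 [315.6217 191.3403]
 [332.8177 208.5924]
 [298.539  201.8679]
 [349.8233 211.9267]
 [315.7186 205.2386]]
```

```bash
python3 - <<'E'
from h import *
np.set_printoptions(precision=4,suppress=True)
tab=np.array([.5423,.2027])
for yaw in (82,):
    d=np.array([np.cos(np.radians(yaw)),np.sin(np.radians(yaw))]);n=np.array([d[1],-d[0]])
    print(proj("w1",[[*(tab+n*s*.006+d*q*.012),z] for z in(.004,.040) for s in(-1,1) for q in(-1,1)]))
T=pose(get_state());print("tool yaw",np.degrees(np.arctan2(T[1,0],T[0,0])))
E
```

```text
[[312.5748 205.6649]
 [318.7587 176.6475]
 [327.4094 208.5651]
 [333.9406 179.6794]
 [312.2495 221.3464]
 [319.3036 188.6514]
 [329.123  224.6073]
 [336.6343 192.0845]]
tool yaw 93.36537045851176
```

Emit:
send_rows --steps '[1,0,0,0,5.7,1,0,0,0,5.7,1,-0.1,0.6,4,0,1,0,0,4,0,1,0,0,3,0,1,0,0,0,0,1,0,0,0,0]'

```text
clock: 3.8
position: [0.5459, 0.203, 0.0291]
ee_rot: [0.001, 0.756, 0.655, 0.001]
contact_force: [-0.3, 0.6, 0.0]
width: 0.0856
gripper_force: 0.0
```

```bash
python3 - <<'E'
from h import *
np.set_printoptions(precision=4,suppress=True)
grab("wrist","w2")
T=pose(get_state());print("tool yaw",np.degrees(np.arctan2(T[1,0],T[0,0])),T)
E
```

```text
tool yaw 81.86440788480283 [[ 0.1415  0.9899  0.0047  0.5466]
 [ 0.9899 -0.1415  0.001   0.2034]
 [ 0.0016  0.0045 -1.      0.0298]
 [ 0.      0.      0.      1.    ]]
```

View pics/w2.png

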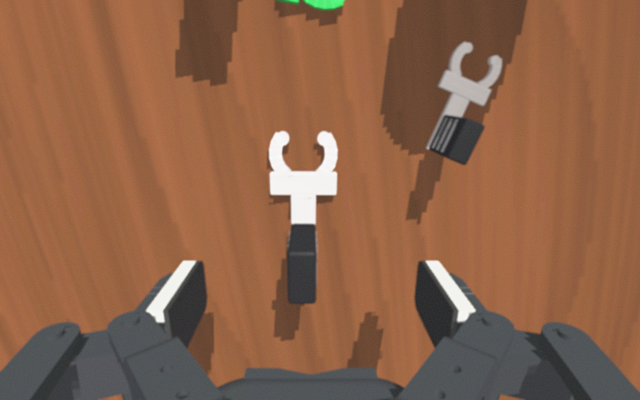

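```bash
python3 - <<'E'
from h import *
np.set_printoptions(precision=4,suppress=True)
d=np.load("pics/w2.npz")
P=cast("w2",[(289,253),(316,252),(288,301),(316,301)],.04);print(P,P.mean(0))
print(cast("w2",[(270,183),(336,183),(281,136),(326,136)],.004))
T=pose(get_state());print(T[:3,3],(P.mean(0)-T[:3,3])@T[:3,:3])
E
```

```text
[[0.5385 0.2145 0.04  ]
 [0.5494 0.2133 0.04  ]
 [0.5345 0.1926 0.04  ]
 [0.5463 0.1909 0.04  ]] [0.5422 0.2028 0.04  ]
[[0.5308 0.236  0.004 ]
 [0.5624 0.2315 0.004 ]
 [0.5397 0.2575 0.004 ]
 [0.5605 0.2545 0.004 ]]
[0.5466 0.2034 0.0298] [-0.0012 -0.0042 -0.0102]
```

Emit:
send_rows --steps '[1,-0.1,-0.4,1.2,0,1,0,0,1.1,0,1,0,0,0,0,-1,0,0,0,0,-1,0,0,0,0,-1,0,0,0,0,-1,0,0,0,0,-1,0,0,0,0,-1,0,0,0,0,-1,0,0,0,0]' --newtons 60

```text
clock: 4.85
position: [0.5405, 0.203, 0.0044]
ee_rot: [0.0, 0.755, 0.655, 0.0]
contact_force: [0.7, -0.8, 1.8]
width: 0.0115
gripper_force: 58.6
```

Emit:
send_rows --steps '[-1,0,0,-1,0,-1,0,0,-3,0,-1,0,0,-4,0,-1,0,0,-4,0,-1,0,0,-3,0,-1,-2,0.2,0,0,-1,-4,0.4,0,0,-1,-4,0.4,0,0,-1,-4,0.4,0,0,-1,-4,0.4,0,0,-1,-4,0.4,0,0,-1,-4,0.4,0,0]'

```text
clock: 6.05
position: [0.5287, -0.0595, 0.1545]
ee_rot: [0.0, 0.755, 0.655, -0.0]
contact_force: [0.1, -0.2, -0.8]
width: 0.0113
gripper_force: 58.5
```

Emit:
send_rows --steps '[-1,0,0,0,0,-1,0,0,0,0,-1,0,0,0,0]'

```text
clock: 6.35
position: [0.5291, -0.0573, 0.1542]
ee_rot: [-0.0, 0.755, 0.656, 0.0]
contact_force: [-0.2, -0.2, -1.0]
width: 0.0113
gripper_force: 58.5
```

```bash
python3 - <<'E'
from h import *
np.set_printoptions(precision=4,suppress=True)
grab("wrist","w3")
s=get_state();T=pose(s);print("tool yaw",np.degrees(np.arctan2(T[1,0],T[0,0])),T,s["contact_force"],s["moment"],s["width"])
E
```

```text
tool yaw 81.96992471493306 [[ 0.1397  0.9902 -0.0003  0.5292]
 [ 0.9902 -0.1397  0.0005 -0.057 ]
 [ 0.0004 -0.0003 -1.      0.1542]
 [ 0.      0.      0.      1.    ]] [ 0.4719  0.1585 -0.5368] [-0.009  -0.0004  0.0213] 0.011480726398775166
```

View pics/w3.png

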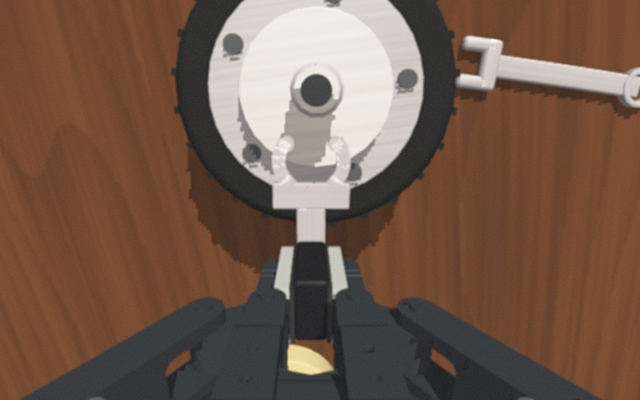

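```bash
python3 - <<'E'
from h import *
np.set_printoptions(precision=4,suppress=True)
im=cv2.imread("pics/w3.png");g=cv2.cvtColor(im,cv2.COLOR_BGR2GRAY)
# dark axle hole
m=(g<90).astype(np.uint8);n,l,st,ce=cv2.connectedComponentsWithStats(m)
i=l[90,316];print("hole",st[i],ce[i])
hole=ce[i]
T=pose(get_state())
for z in (.092,.104,.116):
    A=cast("w3",[hole],z)[0];print(z,A,"tool",((A-T[:3,3])@T[:3,:3]))
# tyre outline
m=(g<60).astype(np.uint8);m[215:]=0;m[:, :170]=0;m[:,462:]=0
n,l,st,ce=cv2.connectedComponentsWithStats(m);i=l[100,195];print(st[i])
ys,xs=np.where(l==i)
for v in (60,90,120):
    q=xs[ys==v];print(v,q.min(),q.max(),[cast("w3",[(q.min(),v),(q.max(),v)],z) .tolist()for z in(.05,.061)])
# clip jaws at underside+4
z=T[2,3]-.0055+.004-.0
print(((cast("w3",[(273,184),(349,184),(283,139),(341,139)],z)-T[:3,3])@T[:3,:3]))
print(cast("top0",[(336,230)],.104))
E
```

```text
hole [301  75  30  31 728] [315.7692  90.2047]
0.092 [0.5422 0.0156 0.092 ] tool [0.0737 0.0028 0.0622]
0.104 [0.5421 0.0155 0.104 ] tool [0.0736 0.0026 0.0502]
0.116 [0.5419 0.0154 0.116 ] tool [0.0735 0.0025 0.0382]
[ 171    0  125  215 9158]
60 177 208 [[[0.45565789876444834, 0.04826444389206872, 0.04999999999999999], [0.47591915454829087, 0.04507820661461457, 0.04999999999999999]], [[0.4593545888467733, 0.04674871849680145, 0.061], [0.4787171978229863, 0.043703800295927825, 0.061]]]
90 176 206 [[[0.4505881754133173, 0.02979598265342333, 0.04999999999999999], [0.4706023188624586, 0.02670646810167061, 0.04999999999999999]], [[0.45450972276775137, 0.029099388308620085, 0.061], [0.4736361795744708, 0.026146902893594004, 0.061000000000000026]]]
120 182 212 [[[0.45003385802973705, 0.009903865811142372, 0.04999999999999999], [0.4704446914634622, 0.006824918160385747, 0.04999999999999999]], [[0.4539799910047507, 0.010089545866703069, 0.061], [0.47348554341828836, 0.007147158679262716, 0.061]]]
[[ 0.0356 -0.0158  0.0015]
 [ 0.0356  0.0159  0.0015]
 [ 0.0543 -0.0112  0.0015]
 [ 0.0542  0.0121  0.0015]]
[[0.5424 0.0172 0.104 ]]
```

Emit:
send_rows --steps '[-1,-0.3,0.25,0,0,-1,0,0,2,0,-1,0,0,2,0,-1,0,0,1.2,0,-1,0,0,0.4,0,-1,0,0,0,0,-1,0,0,0,0]'

```text
clock: 7.1
position: [0.5321, -0.0614, 0.0988]
ee_rot: [0.001, 0.755, 0.656, 0.0]
contact_force: [-0.6, 0.2, -1.2]
width: 0.0112
gripper_force: 58.5
```

Emit:
send_rows --steps '[-1,0,0,0.1,0,-1,0,0,0.1,0,-1,0,0,0.1,0,-1,0,0,0,0]'

```text
clock: 7.5
position: [0.5314, -0.0615, 0.0952]
ee_rot: [0.0, 0.755, 0.655, -0.0]
contact_force: [-0.7, 0.2, -0.2]
width: 0.0113
gripper_force: 58.5
```

Emit:
send_rows --steps '[-1,0,0,0.1,0,-1,0,0,0.1,0,-1,0,0,0.1,0,-1,0,0,0,0]'

```text
clock: 7.9
position: [0.5313, -0.0614, 0.0919]
ee_rot: [-0.0, 0.755, 0.655, -0.0]
contact_force: [0.5, -0.8, -0.4]
width: 0.011
gripper_force: 58.5
```

Emit:
send_rows --steps '[-1,0,0,0.1,0,-1,0,0,0.1,0,-1,0,0,0,0]'

```text
clock: 8.2
position: [0.5313, -0.0614, 0.09]
ee_rot: [-0.0, 0.755, 0.655, -0.0]
contact_force: [-0.1, -0.2, -1.4]
width: 0.0113
gripper_force: 58.5
```

Emit:
send_rows --steps '[-1,0,0,0.1,0,-1,0,0,0.1,0,-1,0,0,0,0]'

```text
clock: 8.5
position: [0.5313, -0.0614, 0.0879]
ee_rot: [-0.0, 0.755, 0.655, -0.0]
contact_force: [-0.7, -0.2, -0.8]
width: 0.0112
gripper_force: 58.5
```

```bash
python3 - <<'E'
from h import *
print(get_state()["contact_force"],get_state()["moment"],get_state()["position"])
E
```

```text
[-0.70751048 -0.16112673 -0.836599  ] [-0.05093524  0.081139   -0.05522634] [ 0.53129485 -0.06140331  0.08794718]
```

Emit:
send_rows --steps '[-1,0,0,0.1,0,-1,0,0,0.1,0,-1,0,0,0,0]'

```text
clock: 8.8
position: [0.5313, -0.0614, 0.086]
ee_rot: [-0.0, 0.755, 0.655, -0.0]
contact_force: [-0.4, -0.3, -1.6]
width: 0.0111
gripper_force: 58.5
```

Emit:
send_rows --steps '[-1,0,0,0.1,0,-1,0,0,0.1,0,-1,0,0,0,0]'

```text
clock: 9.1
position: [0.5315, -0.0615, 0.0848]
ee_rot: [0.0, 0.755, 0.655, 0.0]
contact_force: [-2.5, 0.1, 3.9]
width: 0.0114
gripper_force: 59.3
```

Emit:
send_rows --steps '[-1,0,0,-0.05,0,-1,0,0,0,0]'

```text
clock: 9.3
position: [0.5315, -0.0615, 0.0849]
ee_rot: [0.0, 0.755, 0.655, 0.0]
contact_force: [-0.2, -0.0, 2.7]
width: 0.011
gripper_force: 58.8
```

Emit:
send_rows --steps '[-1,0.3,0,0,0,-1,0.3,0,0,0,-1,0.2,0,0,0,-1,0.2,0,0,0,-1,0.1,0,0,0,-1,0,0,0,0]'

```text
clock: 9.9
position: [0.5334, -0.0505, 0.0849]
ee_rot: [0.0, 0.755, 0.656, 0.0]
contact_force: [0.6, -2.4, 4.5]
width: 0.0112
gripper_force: 59.1
```

```bash
python3 - <<'E'
from h import *
grab("wrist","w4")
s=get_state();print(s["contact_force"],s["moment"],s["position"])
E
```

```text
[ 0.61355892 -2.0722471   4.72133211] [-0.15168089 -0.05963725 -0.01749038] [ 0.53337378 -0.05048791  0.08485808]
```

View pics/w4.png

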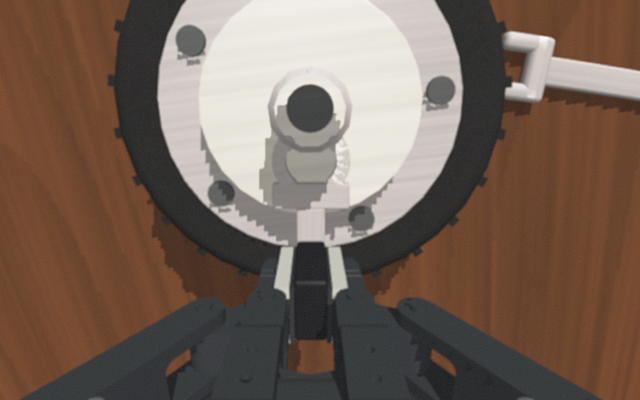

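Emit:
send_rows --steps '[-1,0,0,-0.06,0,-1,0.2,0,0,0,-1,0.2,0,0,0,-1,0.1,0,0,0,-1,0,0,0,0]'

```text
clock: 10.45
position: [0.5333, -0.0451, 0.0849]
ee_rot: [-0.0, 0.755, 0.655, -0.0]
contact_force: [0.6, -0.3, 0.5]
width: 0.0114
gripper_force: 58.8
```

Emit:
send_rows --steps '[-1,0.1,0,0,0,-1,0.1,0,0,0,-1,0,0,0,0]'

```text
clock: 10.75
position: [0.5339, -0.0434, 0.0849]
ee_rot: [-0.0, 0.755, 0.655, -0.0]
contact_force: [0.4, -0.3, 0.3]
width: 0.0115
gripper_force: 58.6
```

Emit:
send_rows --steps '[-1,0.1,0,0,0,-1,0.1,0,0,0,-1,0,0,0,0]'

```text
clock: 11.05
position: [0.534, -0.0427, 0.0851]
ee_rot: [0.001, 0.755, 0.656, -0.001]
contact_force: [-0.2, -4.8, -2.1]
width: 0.0113
gripper_force: 58.5
```

Emit:
send_rows --steps '[-1,0.1,0,0,0,-1,0.05,0,0,0,-1,0,0,0,0]'

```text
clock: 11.35
position: [0.5342, -0.0416, 0.0852]
ee_rot: [0.001, 0.755, 0.656, -0.001]
contact_force: [-0.8, -6.5, -0.2]
width: 0.011
gripper_force: 58.8
```

Emit:
send_rows --steps '[-1,0.1,0,0,0,-1,0.05,0,0,0,-1,0,0,0,0]'

```text
clock: 11.65
position: [0.5344, -0.0398, 0.0852]
ee_rot: [0.001, 0.755, 0.656, -0.001]
contact_force: [-1.4, -5.0, -1.0]
width: 0.0114
gripper_force: 59.0
```

Emit:
send_rows --steps '[-1,0.1,0,0,0,-1,0.05,0,0,0,-1,0,0,0,0]'

```text
clock: 11.95
position: [0.5347, -0.038, 0.0851]
ee_rot: [0.0, 0.755, 0.656, -0.001]
contact_force: [-1.1, -4.8, -0.3]
width: 0.0113
gripper_force: 59.2
```

Emit:
send_rows --steps '[-1,0.1,0,0,0,-1,0.1,0,0,0,-1,0,0,0,0]'

```text
clock: 12.25
position: [0.5352, -0.0337, 0.0851]
ee_rot: [-0.001, 0.756, 0.655, 0.001]
contact_force: [-0.6, 2.2, -1.2]
width: 0.0111
gripper_force: 59.2
```

Emit:
send_rows --steps '[-1,0.1,0,0,0,-1,0.1,0,0,0,-1,0,0,0,0]'

```text
clock: 12.55
position: [0.5355, -0.0321, 0.0852]
ee_rot: [-0.001, 0.755, 0.655, 0.001]
contact_force: [0.8, 2.9, -2.0]
width: 0.0112
gripper_force: 59.1
```

Emit:
send_rows --steps '[-1,0.1,0,0,0,-1,0.05,0,0,0,-1,0,0,0,0]'

```text
clock: 12.85
position: [0.5356, -0.0314, 0.0852]
ee_rot: [-0.0, 0.755, 0.655, 0.0]
contact_force: [0.9, 1.6, -1.6]
width: 0.0111
gripper_force: 59.2
```

Emit:
send_rows --steps '[-1,0.1,0,0,0,-1,0,0,0,0]'

```text
clock: 13.05
position: [0.5358, -0.0305, 0.0852]
ee_rot: [-0.0, 0.755, 0.655, 0.0]
contact_force: [0.1, 2.7, -1.4]
width: 0.0113
gripper_force: 59.2
```

Emit:
send_rows --steps '[-1,0.1,0,0,0,-1,0,0,0,0]'

```text
clock: 13.25
position: [0.5359, -0.0301, 0.0852]
ee_rot: [0.0, 0.755, 0.656, -0.0]
contact_force: [-0.4, 0.3, -0.9]
width: 0.0115
gripper_force: 59.2
```

Emit:
send_rows --steps '[-1,0.1,0,0,0,-1,0,0,0,0]'

```text
clock: 13.45
position: [0.5361, -0.0293, 0.0852]
ee_rot: [0.0, 0.755, 0.656, -0.0]
contact_force: [-1.0, -0.9, -1.1]
width: 0.0111
gripper_force: 59.2
```

Emit:
send_rows --steps '[-1,0.1,0,0,0,-1,0,0,0,0]'

```text
clock: 13.65
position: [0.5361, -0.0291, 0.0853]
ee_rot: [0.001, 0.755, 0.656, -0.001]
contact_force: [-1.8, -4.8, -0.3]
width: 0.0112
gripper_force: 59.2
```

Emit:
send_rows --steps '[-1,0.1,0,0,0,-1,0,0,0,0]'

```text
clock: 13.85
position: [0.5362, -0.0289, 0.0854]
ee_rot: [0.001, 0.755, 0.656, -0.002]
contact_force: [-1.3, -7.0, -0.1]
width: 0.0114
gripper_force: 59.3
```

Emit:
send_rows --steps '[-1,-0.15,0,0,0,-1,0,0,0,0,-0.3,0,0,0,0,-0.3,0,0,0,0,-0.3,0,0,0,0,-0.3,0,0,0,0]'

```text
clock: 14.45
position: [0.5363, -0.0278, 0.0853]
ee_rot: [-0.0, 0.755, 0.655, 0.0]
contact_force: [0.5, -0.3, -0.7]
width: 0.0301
gripper_force: 0.0
```

Emit:
send_rows --steps '[-0.3,0,0,-0.5,0,-0.3,0,0,-1,0,-0.3,0,0,-2,0,-0.3,0,0,-3,0,-0.3,0,0,-3,0,-0.3,-3,0,0,0,-0.3,0,0,0,0,-0.3,0,0,0,0]'

```text
clock: 15.25
position: [0.5319, -0.0581, 0.1809]
ee_rot: [0.0, 0.756, 0.655, 0.0]
contact_force: [1.1, 0.1, 0.1]
width: 0.0301
gripper_force: 0.0
```

```bash
python3 - <<'E'
from h import *
np.set_printoptions(precision=4,suppress=True)
grab("wrist","w5");s=get_state();print(s["position"],s["contact_force"],s["width"])
E
```

```text
[ 0.5317 -0.0577  0.1804] [-1.1862 -0.6854  1.0231] 0.030118466016542063
```

View pics/w5.png

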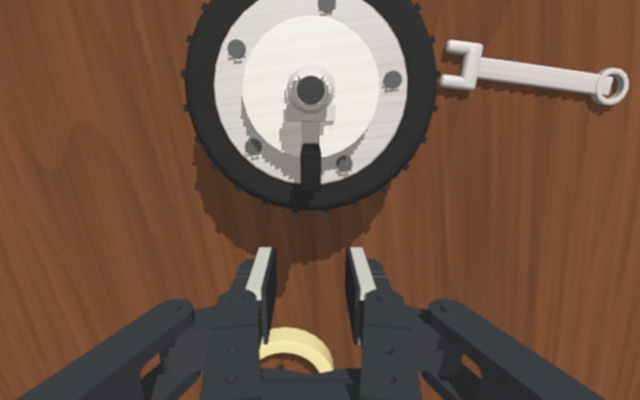

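```bash
python3 - <<'E'
from h import *
np.set_printoptions(precision=4,suppress=True)
im=cv2.imread("pics/w5.png");g=cv2.cvtColor(im,cv2.COLOR_BGR2GRAY)
print(g[138:200,311])
m=(g<90).astype(np.uint8);n,l,st,ce=cv2.connectedComponentsWithStats(m);i=l[90,311];print(ce[i],st[i])
f=.0795;A=cast("w5",[ce[i]],f+.029)[0]
d=np.array([np.cos(np.radians(82)),np.sin(np.radians(82))]);n=np.array([d[1],-d[0]])
tab=A[:2]-.046*d
print(A);print(proj("w5",[[*(tab+n*s*.006+d*q*.012),z] for z in(f+.004,f+.040) for s in(-1,1) for q in(-1,1)]))
E
```

```text
[133 135 133 134 116  83  48  42  37  41  41  43  44  46  51  48  40  45
  46  44  47  43  46  46  45  41  48  42  42  42  41  47  48  39  46  42
  44  42  45  45  43  41  39  46  45  42  41  41  45  41  44  37  38  34
  36  35  40  31  37  33  45  42]
[310.3058  89.9192] [298  77  26  27 569]
[0.5423 0.0154 0.1085]
[[301.8609 178.0123]
 [301.4946 143.0526]
 [319.3082 177.9432]
 [319.4168 142.9821]
 [300.5589 191.7616]
 [300.0858 151.3577]
 [320.8416 191.681 ]
 [321.0213 151.2752]]
```

```bash
python3 - <<'E'
import cv2
im=cv2.imread("pics/w5.png")[60:220,250:370]
cv2.imwrite("pics/c5.png",cv2.resize(im,None,fx=3.7,fy=3.7,interpolation=cv2.INTER_CUBIC))
E
```

```text
(no output)
```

View pics/c5.png

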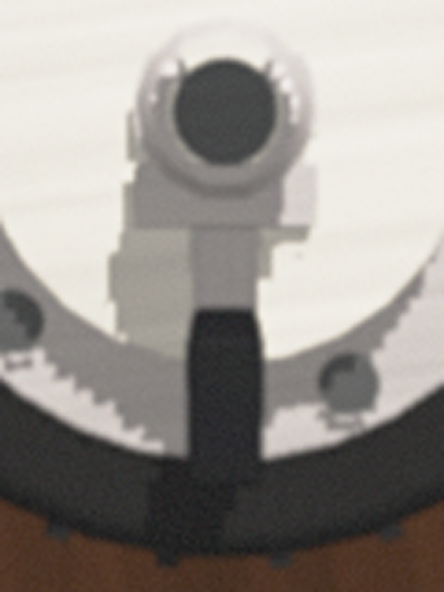

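The crop shows the clip seated behind the axle end. The tab's front edge is at row 143.5, against 143.0 predicted for home.

```bash
python3 -c "
from rig import *
print(sign_off())"
```

```text
the job is handed in; nothing more can be done
None
```

The larger steel clip is pushed home in the axle groove and released, with a peak push of about 7 N. A close look afterwards put its tab within about 0.5 mm of the home position, nothing else on the bench was touched, and the job was handed in at about 15 s; no verdict came back.

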